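# Dose the ultrasonic cleaner and snap its lid shut

## Robot

A 7-joint arm with a two-finger parallel gripper is mounted at the origin on the work surface. World frame = base frame: x ahead of the robot, y to its left, z up, the work surface at z = 0. Lengths are in m, angles in degrees, forces in N, time in s.
With the tool pointing down it reaches from about 0.425 to 0.875 m from the base axis. Payload 4.7 kg.
Tool frame: the origin (TCP) lies at the centre of the arm's flange, where the gripper is bolted on; the fingertips stand 182 mm ahead of it and the grasp point (between the pads) lies 164 mm ahead of it; z points along the fingers, y is the line along which they close (so a half turn about z gives the same grasp; the last joint's range is limited). The gripper opens to 87 mm and grips with 3 to 60 N. Pads are 19 mm wide; open, the fingers measure 117 mm over their backs; the gripper's body (75 mm by 190 mm) begins 51 mm behind the grasp point.
Start: joints at [-72.072, 18.392, -4.016, 83.108, 1.295, 78.541, -3.26], TCP at [0.191, 0.621, 0.405] pointing down, gripper open.
Joint ranges: [-163.93, 163.93], [-17.29, 119.83], [-79.2, 71.16], [3.27, 140.29], [-89.18, 269.18], [5.43, 117.66], [-154.24, 154.24]. Speed limits (degrees/s): [147.25, 147.25, 180, 180, 180, 180, 180].

## Interface

Orientations are given as [roll, pitch, yaw] about the fixed x, y, z axes, in that order (R = Rz(yaw) Ry(pitch) Rx(roll)).
In Python, from cell import env gives the robot as it stands. The module is installed in compiled form; this text tells all that it offers.
- The arm moves only by the tool step_arm, never from a script. Its argument "steps" is one flat list of numbers, 5 for each row, row after row: the opening, from 0 (shut) to 1 (fully open), then the shift along the tool's x, y, z in mm, then the turn about the tool's z in degrees. In form: [grip, dx, dy, dz, roll, grip, dx, dy, dz, roll, ...]. A call has 1 to 12 rows; each row shifts and turns the commanded pose from where the row before left it, along the tool's axes as they then stand; what a row does not reach is not made up. A row lasts 1/8 s, in which the tool goes at most 62.5 mm and 10.7 degrees, less where a joint would pass 70% of its speed; a pose out of reach is approached as far as the arm can. A call with a gripper value outside its range is refused whole. The fingers move at their own pace and stop on an object; "grip_force" is the grip in N (left out, the last holds). Time passes only in rows, so rows that do not move let the fingers close. It gives the time, the measured TCP pose, the force, the opening and the grip force at its end, in the units of the state.
- env.get_obs(): the state, without advancing time (a new reading comes with each control period).
- env.read_camera(name): name is "scene" or "top" or "wrist"; returns a dict with "image" (480x640x3 uint8, red, green, blue), "camera_matrix" (3x3 intrinsics, pixels), "R" (3x3) and "t" (3): a world point X has camera coordinates R X + t. Camera axes: x right, y down, z forward; pixel columns grow to the right and rows downward; lengths in m; the calibration is good to about 2 mm. A picture is of the moment at which its call begins. There is no depth.
- env.sign_off(): hands the job in; it is judged then, once.
The state is a dict: "time_s": time; "qpos": joint angles; "joint_velocities": joint speeds; "effort": joint torques, N m; "tool_pos": TCP position; "tool_rot": TCP orientation; "force": force on the tool from outside, world axes, zero at the start; "wrist_torque": the same for the moment, N m; "grip_width": finger opening in m; "grasp_force": force on a finger pad.
Only numpy, scipy, OpenCV 4.12 (cv2) and the standard library are available. Lean on these libraries where they do the work, as an engineer would, in place of code of your own. Each camera call takes 0.05 s, during which the arm holds its last target. There are 200 camera calls.

## Task

The little ultrasonic cleaner on the jeweller's bench stands open with a basket of rings in it. Dose it: press the head of the pump bottle right down to its stop, firmly but without ramming it, and let it spring all the way back up; then swing the cleaner's lid shut and press down its front edge until the tab snaps behind the rim, so that it stays shut when you let go. Leave the other things on the bench where they are.

Things in the scene. Friction and masses are not known exactly. Their poses are not given: they have to be found in the camera images.
- rack: Wooden bench riser shelf, 440 mm long, with the white pump bottle (58 mm across) strapped upright at its front; all fixed. Origin on the bench under the bottle's axis; z up, x straight to the back of the shelf (roughly away from the robot), y along the shelf. The pump head is on this axis, but how high it stands depends on how far the bottle was pushed up into its straps.
- pump_head (a joint): Stroke of the sprung pump head in m: 0 up at rest, 0.012 fully down at its hard stop. Its flat round top, 35 mm across, rests anywhere from 218 to 234 mm above the bench: the state does not say, so feel for it. It moves straight down, against about 6 N at first and 12 N at the stop, and comes up by itself. 16 to 20 N on the tool seats it on the stop; over 30 N is ramming.
- cleaner: Ultrasonic cleaner, white tank 190 mm (its x) by 125 mm (its y), walls 105 mm high, fixed on the bench in front of the pump bottle, whose spout (9 mm thick, 80 mm long, towards rack -x, 4 mm below the head's top) reaches over the tank's end. Origin under its centre; z up. The lid's hinge is along the top of the +y side, the tab's rim and the control panel on the -y side.
- lid (a joint): Angle of the cleaner's lid in rad: 0 shut, 1.57 upright, 1.85 fully open; starts between 1.5 and 1.75. It stays open by friction, and springs back up if let go nearly shut before the tab has snapped. Within 0.06 rad of shut the tab rides over the rim: about 6 to 12 N down on the front edge snaps it, and the lid then stays within 0.03 rad of shut.
- lid_hinge (a point): Middle of the lid's hinge line, which runs along the cleaner's x, 107 mm above the bench. The lid is a flat grey plate 190 x 125 mm; shut, its underside is 1.5 mm and its top face 11.5 mm above the hinge line.
- lid_edge (a point): Point on the lid's outer face (its top when shut) at the middle of the free edge, 120 mm from the hinge line: the place to press. Shut, it is 118.5 mm above the bench. A panel in the middle of the lid, 3 mm higher, ends 13 mm short of it. The springy tab, 30 mm wide, hangs from the free edge 10 mm farther out.
- board_edge (a point): Middle of the lower front edge of the shelf's board, which overhangs the pump: 14 mm behind the bottle's axis (rack x), 280 mm above the bench. The board is 18 mm thick, with jars on it. An upright gripper over the pump head hits it; a tool leaning back towards the robot (fingers down and towards rack +x, 30 to 45 degrees from vertical) reaches the head.
- jar: Bystander, loose: findings jar, glass with a steel screw lid, 47 mm across, 56 mm tall; origin under its centre.
- block: Bystander, loose: steel bench block, 65 x 65 x 20 mm; origin under its centre.
- pliers: Bystander, loose: pair of pliers lying flat, black grips, about 120 x 60 x 15 mm; origin at the pivot, at bench height.
- file: Bystander, loose: needle file lying flat with a wooden handle, 165 mm long, 17 mm high; origin under its middle.
- mandrel: Bystander, loose: tapered steel ring mandrel lying down, 280 mm long, up to 25 mm thick; origin under its middle.
- mallet: Bystander, loose: rawhide mallet lying down, 220 mm long, its head 75 mm wide and 38 mm high; origin under the middle of the handle.
- punchstand: Bystander, loose: small wooden stand of steel punches, 75 x 75 mm, 46 mm tall; origin under its centre.
Mind the look-alikes: they are no part of the job. What is shaped like the cleaner but green or pink is not meant.

How it is judged (in metres and radians):
On the way, in this order (a step that is already met when the one before it is completed fails the run):
1. the pump head is pressed down to its stop (value of joint pump_head above 0.011 m), for 0.05 s.
2. the pump head has sprung back up (value of joint pump_head below 0.0015 m), for 0.2 s.
3. the lid is shut with its tab behind the rim (value of joint lid below 0.03 rad), for 0.2 s.
At the end, for the whole second after the job is handed in: The lid is shut by itself, its tab snapped behind the rim (lid angle under 0.04 rad and still), and the pump head is back up (within 1.5 mm of its rest height), after a full stroke (over 11 of 12 mm) made before the lid was shut (value of joint lid between -0.03 and 0.04 rad and value of joint pump_head below 0.0015 m and velocity of joint lid below 0.05 rad/s); the robot touches nothing.
It fails at once if the pump head is rammed: more than 32 N on it (contact force between pump_head and anything else above 32 N).
It fails at once if another thing on the bench is pushed more than 30 mm (distance of any of jar, block, pliers, file, mandrel, mallet, punchstand from where it was at the start of the episode above 0.03 m).
It fails at once if another thing on the bench is knocked over (angle between any of jar, block, pliers, file, mandrel, mallet, punchstand's own z axis and vertical above 0.5 rad).
It also fails if it takes over 48 s, if anything falls off the work surface, if the arm or the gripper's body presses on something with over 40 N, if the wrist force passes 120 N, or if a joint passes its speed limit or range.

## Working session

There is one attempt and no reset: what is moved stays moved. The work goes in short steps, Python scripts to look and compute and a tool call to move; the robot and the scene stay as the last step left them, time stands still between calls to the robot, and variables do not carry over. Pictures are saved under pics/ and viewed, at most 10 in all, crops included, and the job is handed in when it is done.

Besides the shell and the picture viewer there is one more tool, called after "Emit:" as name(argument=value, ...) on one line, values as JSON. step_arm: Moves the arm, as the interface text tells. Its arguments: {"type":"object","properties":{"steps":{"type":"array","items":{"type":"number"}},"grip_force":{"type":"number"}},"required":["steps"]}

```bash
mkdir -p pics; cat > h.py <<'E'
import numpy as np, cv2
from cell import env
def cam(n,fn=None):
    c=env.read_camera(n)
    if fn: cv2.imwrite('pics/'+fn,c['image'][:,:,::-1])
    np.savez('pics/'+n+'.npz',**c)
    return c
def ray(c,p):
    K,R,t=map(np.array,(c['camera_matrix'],c['R'],c['t']))
    d=R.T@np.linalg.inv(K)@np.array([p[0],p[1],1.]); return -R.T@t,d/np.linalg.norm(d)
def onz(c,p,z):
    o,d=ray(c,p); return o+d*(z-o[2])/d[2]
def proj(c,X):
    q=c['camera_matrix']@(c['R']@np.array(X)+c['t']); return q[:2]/q[2]
def tri(a,p,b,q):
    o,d=ray(a,p);u,e=ray(b,q)
    s=np.linalg.lstsq(np.c_[d,-e],u-o,rcond=None)[0]
    x,y=o+d*s[0],u+e*s[1]; return (x+y)/2,np.linalg.norm(x-y)
E
python3 - <<'E'
from h import *
a=cam('scene','s1.png');b=cam('top','t1.png')
for c in(a,b): print(ray(c,(320,240)))
o=env.get_obs();print(o['time_s'],o['tool_pos'],o['tool_rot'],o['force'])
E
```

```text
(array([0.40238052, 0.7424232 , 0.8662587 ]), array([ 0.0936421 , -0.71685449, -0.69090578]))
(array([0.41305563, 0.01384332, 1.39408374]), array([ 0.0870791 ,  0.00281686, -0.99619742]))
0.1 [0.1913126  0.62102218 0.40374444] [-1.79899903e+02  7.23188341e-03  1.62882329e+02] [ 0.74560578 -0.31649335 -0.47249482]
```

View pics/s1.png

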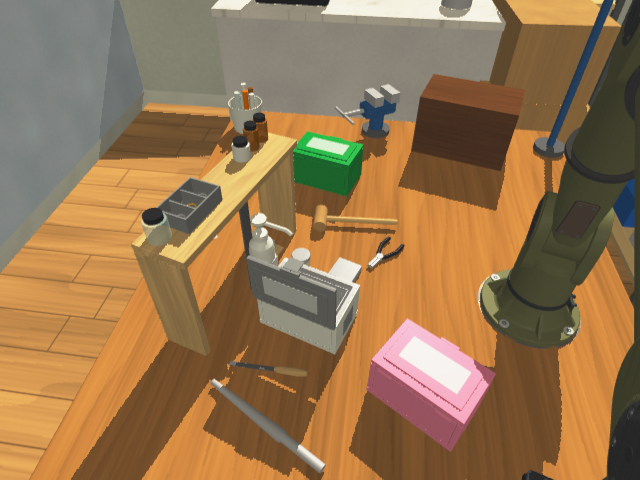

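View pics/t1.png

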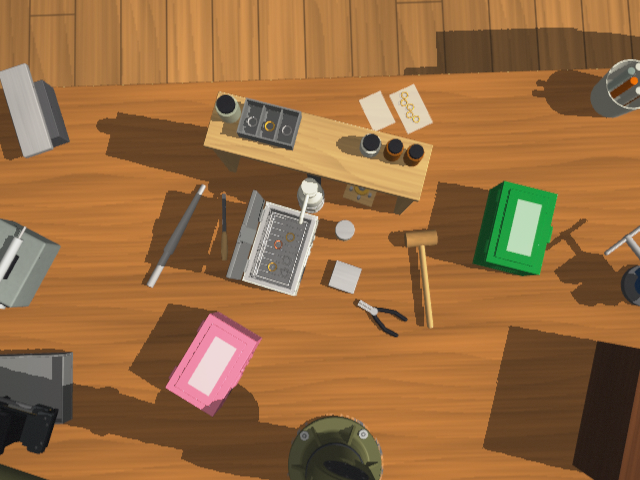

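Candidates: the white cleaner at scene (305,305) / top (275,250), lid open; look-alikes are green at scene (328,162) / top (515,228) and pink at scene (432,382) / top (213,362). The white one is meant; its pump is at scene (262,225) / top (311,188). One close crop of both views to check.

```bash
python3 - <<'E'
import cv2,numpy as np
s=cv2.imread('pics/s1.png')[200:350,230:380];t=cv2.imread('pics/t1.png')[165:315,215:365]
f=lambda i:cv2.resize(i,(400,400),interpolation=cv2.INTER_CUBIC)
cv2.imwrite('pics/c1.png',np.hstack([f(s),f(t)]))
E
```

```text
(no output)
```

View pics/c1.png

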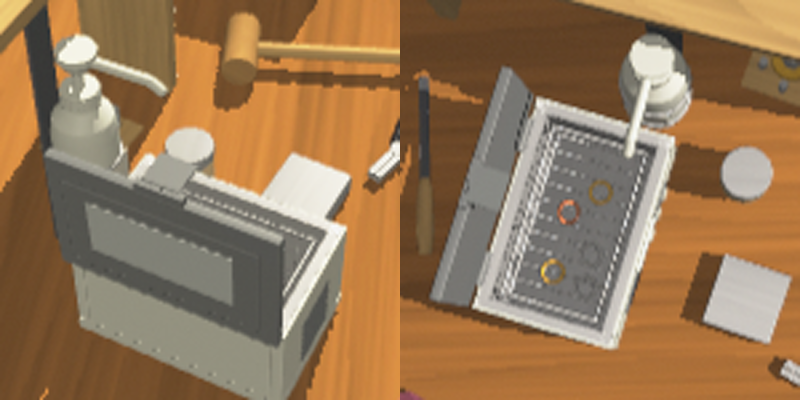

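The white cleaner has its lid open towards +y, and the pump head is at scene (259,219) / top (309,186). The spout reaches over the tank. The choice is confirmed.

```bash
python3 - <<'E'
from h import *
a=dict(np.load('pics/scene.npz'));b=dict(np.load('pics/top.npz'))
k=150/400
S=lambda x,y:(230+x*k,200+y*k); T=lambda x,y:(215+(x-400)*k,165+y*k)
print('head',tri(a,S(77,50),b,T(650,55)), onz(b,T(650,55),.226),onz(a,S(77,50),.226))
C=np.array([onz(b,T(*p),.105) for p in[(538,98),(675,138),(617,347),(478,308)]]);print(C,C.mean(0))
for i in range(4):
    d=C[(i+1)%4]-C[i];print(np.linalg.norm(d),np.degrees(np.arctan2(d[1],d[0])))
print('spouttip',tri(a,S(165,92),b,T(630,153)))
# board long front edge (top face z=.298)
p,q=onz(b,(204,145),.298),onz(b,(421,199),.298);print('board',p,q,np.degrees(np.arctan2(*(q-p)[[1,0]])))
for p,q in[((48,150),(507,68)),((284,240),None),((165,185),None)]: print(onz(a,S(*p),.22))
E
```

```text
head (array([0.62726418, 0.03678472, 0.23074683]), np.float64(0.0031574984016465952)) [0.62973396 0.03711031 0.226     ] [0.62729447 0.03161077 0.226     ]
[[0.61780166 0.13715683 0.105     ]
 [0.57931967 0.0201393  0.105     ]
 [0.40213288 0.07482282 0.105     ]
 [0.43875252 0.19240864 0.105     ]] [0.50950168 0.1061319  0.105     ]
0.12318265621179711 -108.2037947132236
0.1854331297485529 162.8486890210495
0.12315609270078709 72.70189318930062
0.18738024830493208 -17.149419634628554
spouttip (array([0.55333394, 0.05525823, 0.21188178]), np.float64(0.0028529813622259798))
board [0.70431005 0.2401928  0.298     ] [ 0.58289156 -0.1822545   0.298     ] -106.0355445657565
[0.62450157 0.13818269 0.22      ]
[0.44189909 0.19940766 0.22      ]
[0.53236255 0.16046739 0.22      ]
```

Emit:
step_arm(steps=[0,0,0,-40,0,0,-40,-30,-40,0,0,-40,-31,0,0,0,-40,-31,0,0,0,-40,-31,0,0,0,-40,-31,0,0,0,-40,-31,0,0,0,-40,-31,0,0,0,-40,-31,0,0,0,-40,-31,0,0,0,-40,-31,0,0,0,-40,-31,0,0])

```text
time_s: 1.6
tool_pos: [0.5117, 0.1662, 0.4835]
tool_rot: [-180.0, -0.0, 162.9]
force: [0.9, 0.2, -0.9]
grip_width: 0.0009
grasp_force: 0.0
```

Emit:
step_arm(steps=[0,-40,-30,0,0,0,-40,-31,0,0,0,-30,-31,0,0,0,0,0,0,0,0,0,0,0,0])

```text
time_s: 2.22
tool_pos: [0.589, 0.048, 0.4833]
tool_rot: [180.0, -0.1, 162.9]
force: [-0.4, 0.4, 0.2]
grip_width: 0.0003
grasp_force: 0.0
```

```bash
python3 - <<'E'
from h import *
o=env.get_obs();print(o['time_s'],o['tool_pos'],o['tool_rot'],o['force'],o['grip_width'])
a=cam('scene');b=cam('top');w=cam('wrist')
p=np.array(o['tool_pos'])
print(proj(a,p-[0,0,.182]),proj(b,p-[0,0,.182]),proj(w,p-[0,0,.182]))
i=lambda c:c['image'][:,:,::-1]
x,y=200,150
cv2.imwrite('pics/c2.png',np.vstack([np.hstack([cv2.resize(i(a)[120:270,180:380],(400,300)),cv2.resize(i(b)[110:260,210:410],(400,300))]),np.hstack([cv2.resize(i(w),(400,300)),np.zeros((300,400,3),np.uint8)])]))
E
```

```text
2.225 [0.58896714 0.0479685  0.48331223] [ 1.79984775e+02 -6.74401633e-02  1.62895929e+02] [-0.44898211  0.43182546  0.18326489] 0.0003318872499455805
[272.55988291 197.308323  ] [302.80973935 199.40871981] [316.39829117 308.23542486]
```

View pics/c2.png

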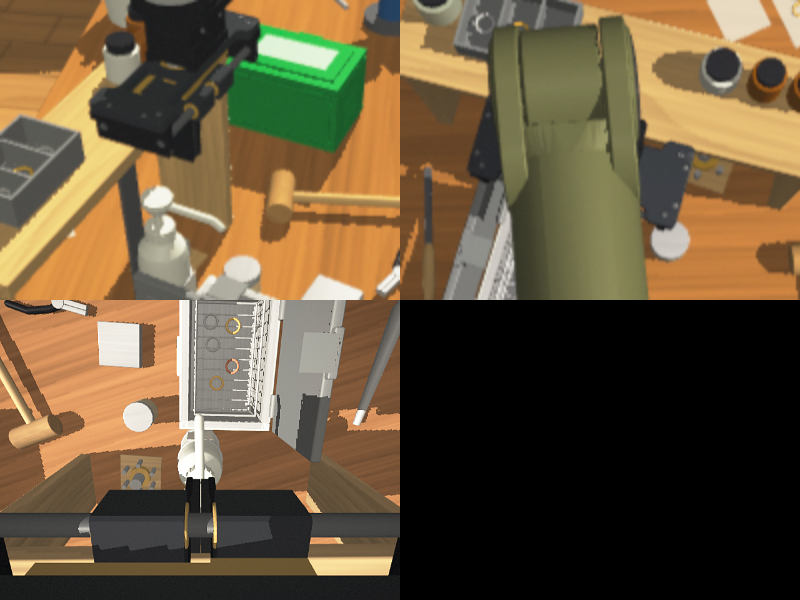

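The wrist view shows the closed fingers (about x=200, y=490 in the crop) lined up over the spout at (199,430), just in front of the bottle (200,460). The gripper body lies across, in front of the board. The tool can't lean with these moves, so I'll press on the front of the head with the body kept clear of the board.

Emit:
step_arm(steps=[0,-12,0,20,0,0,0,0,20,0,0,0,0,18,0,0,0,0,0,0,0,0,0,0,0])

```text
time_s: 3.0
tool_pos: [0.6008, 0.0439, 0.4261]
tool_rot: [180.0, 0.0, 162.9]
force: [-0.0, 1.1, 0.6]
grip_width: 0.0006
grasp_force: 0.0
```

Emit:
step_arm(steps=[0,0,0,2,0,0,0,0,2,0,0,0,0,0,0])

```text
time_s: 3.38
tool_pos: [0.6006, 0.0439, 0.4219]
tool_rot: [180.0, 0.0, 162.9]
force: [-0.1, -0.7, -0.2]
grip_width: 0.001
grasp_force: 0.0
```

Emit:
step_arm(steps=[0,0,0,2,0,0,0,0,2,0,0,0,0,0,0])

```text
time_s: 3.75
tool_pos: [0.6005, 0.0439, 0.4175]
tool_rot: [-180.0, -0.0, 162.9]
force: [0.0, 0.2, -0.2]
grip_width: 0.0005
grasp_force: 0.0
```

Emit:
step_arm(steps=[0,0,0,2,0,0,0,0,2,0,0,0,0,0,0])

```text
time_s: 4.12
tool_pos: [0.6005, 0.0439, 0.4136]
tool_rot: [-180.0, -0.0, 162.9]
force: [0.0, 0.9, -0.4]
grip_width: 0.0006
grasp_force: 0.0
```

Emit:
step_arm(steps=[0,0,0,2,0,0,0,0,0,0])

```text
time_s: 4.38
tool_pos: [0.6005, 0.0439, 0.4116]
tool_rot: [-180.0, -0.0, 162.9]
force: [-0.0, -0.2, 0.4]
grip_width: 0.0004
grasp_force: 0.0
```

Emit:
step_arm(steps=[0,0,0,2,0,0,0,0,0,0])

```text
time_s: 4.62
tool_pos: [0.6007, 0.0438, 0.41]
tool_rot: [180.0, 0.0, 162.9]
force: [0.3, 0.2, 1.0]
grip_width: 0.0007
grasp_force: 0.3
```

Emit:
step_arm(steps=[0,0,0,2,0,0,0,0,0,0])

```text
time_s: 4.88
tool_pos: [0.6006, 0.0438, 0.4089]
tool_rot: [180.0, 0.0, 162.9]
force: [-2.6, 0.3, 6.0]
grip_width: 0.0004
grasp_force: 3.0
```

```bash
python3 - <<'E'
from h import *
a=cam('scene');w=cam('wrist')
i=lambda c:c['image'][:,:,::-1]
cv2.imwrite('pics/c3.png',np.hstack([cv2.resize(i(a)[150:300,190:340],(400,400),interpolation=2),cv2.resize(i(w)[300:480,220:400],(400,400),interpolation=2)]))
E
```

```text
(no output)
```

View pics/c3.png

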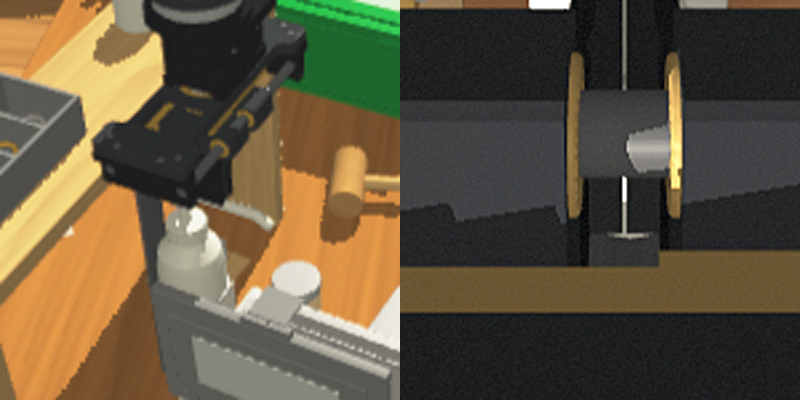

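The gripper is in front of the board, with the bottle directly under the fingers (crop (190,220)). The head itself is hidden by the gripper. I'll press on carefully and use the force slope to tell a spring from something rigid.

Emit:
step_arm(steps=[0,0,0,2,0,0,0,0,0,0])

```text
time_s: 5.22
tool_pos: [0.6006, 0.0438, 0.4071]
tool_rot: [179.9, 0.1, 162.9]
force: [-1.8, 0.4, 6.9]
grip_width: 0.0004
grasp_force: 3.4
```

Emit:
step_arm(steps=[0,0,0,2,0,0,0,0,0,0])

```text
time_s: 5.48
tool_pos: [0.6006, 0.0438, 0.4054]
tool_rot: [179.9, 0.1, 162.9]
force: [-2.1, 0.1, 7.7]
grip_width: 0.0004
grasp_force: 3.8
```

The slope is about 0.5 N/mm, so this is the pump spring.

Emit:
step_arm(steps=[0,0,0,2,0,0,0,0,2,0,0,0,0,0,0])

```text
time_s: 5.85
tool_pos: [0.6006, 0.0438, 0.4017]
tool_rot: [179.9, 0.1, 162.9]
force: [-2.5, -0.6, 10.2]
grip_width: 0.0
grasp_force: 4.7
```

Emit:
step_arm(steps=[0,0,0,1.5,0,0,0,0,1,0,0,0,0,0,0])

```text
time_s: 6.22
tool_pos: [0.6006, 0.0438, 0.3995]
tool_rot: [179.9, 0.1, 162.9]
force: [-3.6, -0.4, 11.3]
grip_width: 0.0005
grasp_force: 5.3
```

Emit:
step_arm(steps=[0,0,0,1,0,0,0,0,0,0])

```text
time_s: 6.48
tool_pos: [0.6006, 0.0438, 0.3987]
tool_rot: [179.9, 0.1, 162.9]
force: [-3.9, 1.0, 11.4]
grip_width: 0.0005
grasp_force: 5.5
```

Emit:
step_arm(steps=[0,0,0,1,0,0,0,0,0,0])

```text
time_s: 6.72
tool_pos: [0.6006, 0.0437, 0.3978]
tool_rot: [179.9, 0.1, 162.9]
force: [-3.9, -0.4, 11.7]
grip_width: 0.0004
grasp_force: 5.7
```

Emit:
step_arm(steps=[0,0,0,1,0,0,0,0,0,0])

```text
time_s: 6.98
tool_pos: [0.6005, 0.0437, 0.3974]
tool_rot: [179.9, 0.1, 162.9]
force: [-4.8, 0.6, 14.1]
grip_width: 0.0006
grasp_force: 7.0
```

Emit:
step_arm(steps=[0,0,0,1,0,0,0,0,0,0])

```text
time_s: 7.22
tool_pos: [0.6005, 0.0436, 0.3973]
tool_rot: [179.9, 0.1, 162.9]
force: [-7.5, 0.4, 17.4]
grip_width: 0.0004
grasp_force: 8.9
```

The head is seated on its stop: z has stopped moving and the force is about 18 N. Next I raise the tool and let it spring back.

Emit:
step_arm(steps=[0,0,0,0,0,0,0,0,-6,0,0,0,0,-6,0,0,0,0,-6,0,0,0,0,-12,0,0,0,0,-25,0,0,0,0,-40,0,0,30,0,0,0,0,0,0,0,0])

```text
time_s: 8.35
tool_pos: [0.571, 0.0533, 0.4892]
tool_rot: [179.9, 0.0, 163.0]
force: [-0.1, -0.2, -0.4]
grip_width: 0.0007
grasp_force: 0.0
```

```bash
python3 - <<'E'
from h import *
o=env.get_obs();p=o['tool_pos'];print(o['time_s'],p,o['force'])
a=cam('scene')
i=a['image'][:,:,::-1]
cv2.imwrite('pics/c4.png',cv2.resize(i[190:350,220:380],(600,600),interpolation=2))
R=lambda t:np.array([[np.cos(t),-np.sin(t)],[np.sin(t),np.cos(t)]])@[1,0]
u=np.array([.956,-.294]);v=np.array([.294,.956])
H=np.array([.5095,.1061])+.0625*v
print('H',H)
# tab/edge at lid angle: check intersect of scene ray of tab tip with plane of hinge mid
d=H-np.array(p[:2]);print('hinge rel tool (tx,ty):',-d@u,d@v)
E
```

```text
8.35 [0.57100943 0.05333303 0.48916912] [-0.11507854 -0.24092491 -0.36225256]
H [0.527875 0.16585 ]
hinge rel tool (tx,ty): 0.07431650613837959 0.09488470171640426
```

View pics/c4.png

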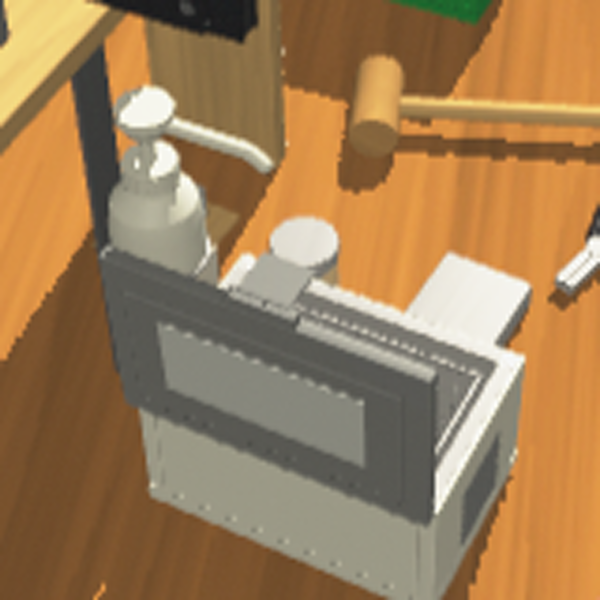

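The head is back up at crop (145,105), the lid is still open and nothing else has moved. Now the tool goes behind the lid on its +y side.

Emit:
step_arm(steps=[0,21,42,0,0,0,21,42,0,0,0,22,43,0,0,0,22,43,0,0,0,0,0,33,0,0,0,0,33,0,0,0,0,34,0,0,0,0,0,0])

```text
time_s: 9.4
tool_pos: [0.5394, 0.2401, 0.385]
tool_rot: [-179.7, -0.2, 162.9]
force: [-0.6, -0.1, 0.1]
grip_width: 0.0004
grasp_force: 0.0
```

Emit:
step_arm(steps=[0,0,-12,0,0,0,0,-12,0,0,0,0,-12,0,0,0,0,-12,0,0,0,0,-12,0,0,0,0,-12,0,0,0,0,-12,0,0,0,0,0,0,0])

```text
time_s: 10.4
tool_pos: [0.515, 0.1589, 0.3884]
tool_rot: [-180.0, 0.0, 162.8]
force: [0.6, 0.2, 0.4]
grip_width: 0.0001
grasp_force: 0.0
```

Emit:
step_arm(steps=[0,0,-12,2,0,0,0,-11,4,0,0,0,-11,5,0,0,0,-10,7,0,0,0,-10,8,0,0,0,-10,9,0,0,0,-6,8,0,0,0,-6,8,0,0,0,-5,7,0,0,0,-5,7,0,0,0,0,0,0])

```text
time_s: 11.78
tool_pos: [0.4894, 0.0775, 0.3227]
tool_rot: [-179.9, -0.1, 162.8]
force: [-0.3, -0.2, 1.1]
grip_width: 0.0002
grasp_force: 0.1
```

```bash
python3 - <<'E'
from h import *
o=env.get_obs();p=o['tool_pos'];print(o['time_s'],p,o['force'])
a=cam('scene')
i=a['image'][:,:,::-1]
cv2.imwrite('pics/c5.png',cv2.resize(i[170:370,200:400],(600,600),interpolation=2))
E
```

```text
11.775 [0.48944878 0.07748032 0.32265518] [-0.26981356 -0.22059002  1.06134397]
```

View pics/c5.png

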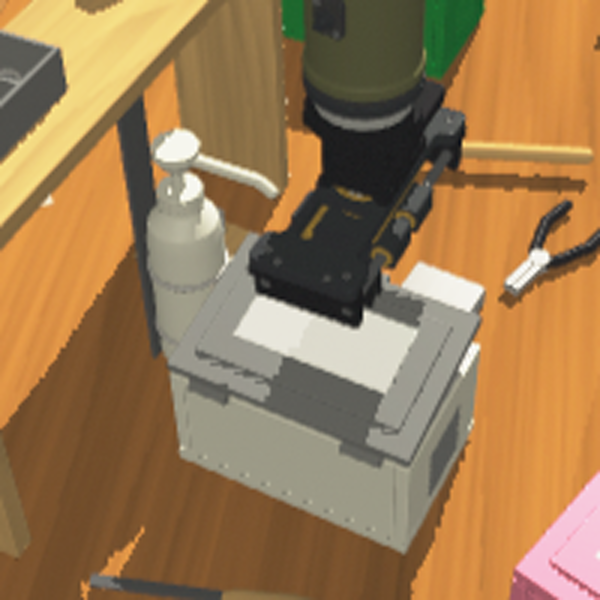

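The lid has followed to about 12° from shut, and the gripper clears the spout tip (275,190). On to the front edge.

Emit:
step_arm(steps=[0,0,-7,6,0,0,0,-7,5,0,0,0,-6,3,0,0,0,0,3,0,0,0,0,0,0])

```text
time_s: 12.45
tool_pos: [0.4842, 0.0596, 0.3073]
tool_rot: [179.8, 0.1, 162.9]
force: [-0.3, 4.0, 4.4]
grip_width: 0.0003
grasp_force: 2.5
```

Emit:
step_arm(steps=[0,0,0,2,0,0,0,0,2,0,0,0,0,0,0])

```text
time_s: 12.82
tool_pos: [0.4836, 0.0583, 0.3017]
tool_rot: [-179.9, -0.0, 162.9]
force: [-0.1, 0.1, 0.6]
grip_width: 0.0008
grasp_force: 0.2
```

Emit:
step_arm(steps=[0,0,0,2,0,0,0,0,0,0])

```text
time_s: 13.08
tool_pos: [0.4837, 0.0582, 0.3009]
tool_rot: [-179.9, -0.1, 162.8]
force: [-3.0, -0.5, 8.7]
grip_width: 0.0004
grasp_force: 4.2
```

Emit:
step_arm(steps=[0,0,0,2,0,0,0,0,0,0])

```text
time_s: 13.32
tool_pos: [0.4838, 0.0581, 0.3006]
tool_rot: [-180.0, -0.1, 162.8]
force: [-8.0, -2.0, 19.6]
grip_width: 0.0004
grasp_force: 10.0
```

Emit:
step_arm(steps=[0,0,0,1,0,0,0,0,0,0,0,0,0,0,0])

```text
time_s: 13.7
tool_pos: [0.4839, 0.0579, 0.3005]
tool_rot: [-180.0, -0.1, 162.8]
force: [-9.6, -2.6, 24.8]
grip_width: 0.0005
grasp_force: 12.8
```

Emit:
step_arm(steps=[0,0,0,-4,0,0,0,0,-8,0,0,0,0,-25,0,0,0,0,-40,0,0,0,0,-40,0,0,40,0,-40,0,0,50,40,0,0,0,50,50,0,0,0,0,50,0,0,0,0,0,0,0])

```text
time_s: 14.95
tool_pos: [0.3953, 0.2288, 0.4535]
tool_rot: [-179.9, -0.0, 163.2]
force: [0.4, -0.2, -0.3]
grip_width: 0.0004
grasp_force: 0.0
```

```bash
python3 - <<'E'
from h import *
o=env.get_obs();p=o['tool_pos'];print(o['time_s'],p,o['force'])
a=cam('scene')
i=a['image'][:,:,::-1]
cv2.imwrite('pics/c6.png',cv2.resize(i[170:370,200:400],(600,600),interpolation=2))
E
```

```text
14.95 [0.39531005 0.22880117 0.45349562] [ 0.36369244 -0.19306984 -0.30915036]
```

View pics/c6.png

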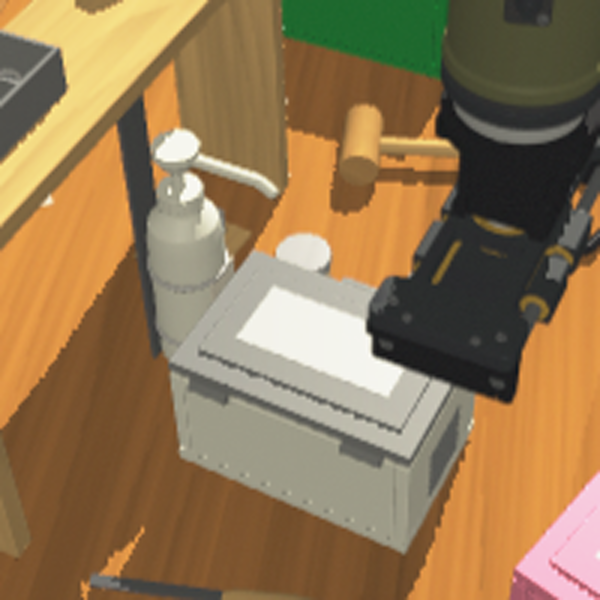

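The lid lies flat and shut with the tool clear of it (lid corner at crop (405,455)). The pump head is up at (178,150), and the jar and the mallet are where they were. Handing in.

```bash
python3 -c "
from cell import env
print(env.sign_off())"
```

```text
the job is handed in; nothing more can be done
None
```

I pressed the pump to its stop at about 18 N, it sprang back up, and the cleaner's lid is pressed shut and stayed shut when released; the job is handed in, with no verdict returned. The tool couldn't lean with these moves, so I pressed upright at the front of the pump head, on its rim or the spout's root.

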